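# Square up the bonding jig's swing fence

### The job

The swing fence of the bonding jig has been knocked out of square. Take only the upper of the two stacked corner squares, press it into the corner of the jig until it sits flush against the back rail and has pushed the fence flush along its other arm, hold it pressed there for about a second, and then, with the fence left square, press the clamp lever down flat to lock it and lay the square back on top of its mate as it was. Never close the clamp on a fence that is out of square, and do not shift the spare square, the white carton or the brass weight.

Things in the scene. Friction and masses are not known exactly. Their poses are not given: they have to be found in the camera images.
- jig: bonding jig, fixed to the bench: grey drilled plate 230 x 200 mm on rubber feet, its working top 18 mm above the bench. Origin: centre of the footprint at bench height; x points to the back rail, y to the swing fence, z up
- back_rail: straight steel bar fixed along the far (+x) edge of the jig plate, 190 mm long, 16 mm wide, standing 10 mm above the plate top. Its working face looks to the jig's -x and lies 95 mm from the jig's origin; its axes are parallel to the jig's. Origin: middle of the lower edge of that face
- fence: swinging steel bar on the jig plate, 20 mm wide, its top 10 mm above the plate, 187 mm long from its pivot by the rail to the jig's -x. Origin: pivot axis at plate top, jig (83, 75, 18) mm; axes parallel to the jig's when square; it starts turned 0.10 to 0.24 rad, free end leaning in over the plate. Working face: its -y side, 10 mm off its centre line. The pivot is stiff (0.25 N m): it stays where pushed, with no stop at the right angle
- jig_corner (a point): the jig's inner corner at plate-top height: where the rail's working face meets the line of the fence's working face when the fence is square, at jig (95, 65, 18) mm; axes as the jig's
- lever_axle (a point): axle of the cam lever that clamps the fence: black handle, a 10 mm rod 72 mm long with a ball end, hinged on top of the fence 133 mm from the fence pivot; it reaches away from the pivot, along the fence's -x. The axle lies on the fence's centre line, 17 mm above the plate top. Pressing it down takes 2 N at first and up to about 11 N near flat at the ball end, more nearer the axle; over the last 0.25 rad its cam clamps the fence to the plate
- clamp_lever (a joint): angle of the clamp lever above level, rad: 0 is down flat along the fence (clamped); it starts raised, at 0.42 to 0.60, where it stays by friction
- lever_tip (a point): centre of the ball end of the clamp lever, 72 mm from its axle
- top_square: upper of two identical stacked aluminium corner squares: flat L, outline 130 x 130 mm, arms 24 wide, 24 thick, 0.3 kg. Origin: centre of the outline, at the underside. One arm runs along its +y side (y 41 to 65, x -65 to 65 mm), one along its +x side (x 41 to 65, y -65 to 65). Outer face x = 65 goes to the rail, y = 65 to the fence: seated in the jig, its axes are parallel to the jig's
- top_square_corner (a point): outer corner of the upper square at its underside: (65, 65, 0) mm in its frame (the very tip of the corner is relieved by 6 mm)
- spare_square: the lower of the two stacked squares, same shape and frame; its origin is 24 mm below that of the upper one; it stays on the bench
- letter_trays: obstacle: fixed three-tier rack of blue letter trays with paper, 340 mm deep (x), 275 mm wide (y), 160 mm high, standing at the back between the stack and the jig; origin under its centre, within 5 mm of bench height
- white_carton: bystander: white carton 87 x 120 x 34 mm lying on the bench, origin under its centre; it may lie on either side of the stack
- brass_weight: bystander: brass weight with a knob, 30 mm wide and 34 mm high, standing on the front right of the jig plate; origin under its centre

How it is judged:
On the way, in this order (a step that is already met when the one before it is completed fails the run):
1. the upper square is lifted clear of the spare one (z of top_square in the frame of spare_square above 0.045 m and height (world z) of spare_square below 0.005 m), for 0.1 s.
2. the upper square is pressed into the corner: it touches rail and fence together, within one degree and 3 mm of flush on both, for 0.3 s (contact force between top_square and back_rail above 0.5 N and contact force between top_square and fence above 0.5 N and angle between the x axis of top_square and the x axis of jig, either way round below 0.0175 rad and angle between the x axis of top_square and the x axis of fence, either way round below 0.0175 rad and x of top_square_corner in the frame of jig_corner above -0.003 m and y of top_square_corner in the frame of jig_corner above -0.003 m and z of top_square_corner in the frame of jig_corner below 0.005 m), for 0.3 s.
3. the clamp lever is pressed down flat with the fence within one degree of square (value of joint clamp_lever below 0.1 rad and angle between the x axis of fence and the x axis of jig, either way round below 0.0175 rad), for 0.2 s.
At the end, for the whole second after the job is handed in: The fence is within one degree (0.0175 rad) of square, the clamp lever is down to within 0.1 rad of flat, and the upper square lies at rest, flat on the spare one, within 15 mm and 0.15 rad of lying exactly over it (all of step 3 and horizontal distance between top_square and spare_square below 0.015 m and angle between the x axis of top_square and the x axis of spare_square, either way round below 0.15 rad and z of top_square in the frame of spare_square between 0.021 and 0.027 m and angle between top_square's own z axis and vertical below 0.05 rad and linear speed of top_square below 0.02 m/s and height (world z) of spare_square below 0.005 m); the robot touches nothing.
It fails at once if the clamp is closed (lever below 0.25 rad) on a fence more than 1.5 degrees out of square (value of joint clamp_lever below 0.25 rad and angle between the x axis of fence and the x axis of jig, either way round above 0.0262 rad).
It fails at once if the spare square is lifted by 10 mm or shifted by 15 mm (height (world z) of spare_square above 0.01 m or distance of spare_square from where it was at the start of the episode above 0.015 m).
It fails at once if the white carton or the brass weight is shifted by 20 mm (distance of any of white_carton, brass_weight from where it was at the start of the episode above 0.02 m).
It also fails if it takes over 72 s, if anything falls off the work surface, if the arm or the gripper's body presses on something with over 40 N, if the wrist force passes 120 N, or if a joint passes its speed limit or range.

### The arm

A 6-joint arm with a two-finger parallel gripper is mounted at the origin on a cart in front of the work surface, level with it; the furniture and walls round the work are solid. World frame = base frame: x ahead of the robot, y to its left, z up, the work surface at z = 0. Lengths are in m, angles in rad, forces in N, time in s.
With the tool pointing down it reaches from about 0.35 to 0.775 m from the base axis. Payload 7.3 kg.
Tool frame: the origin (TCP) lies between the finger pads; the fingertips stand 8 mm ahead of it and the grasp point (between the pads) lies 11 mm behind it (robot.nose_length is the distance from the TCP to the fingertips, in m); z points along the fingers, y is the line along which they close (so a half turn about z gives the same grasp; the last joint's range is limited). The gripper opens to 92 mm and grips with 3 to 60 N. Pads are 19 mm wide; open, the fingers measure 130 mm over their backs; the gripper's body (75 mm by 190 mm) begins 47 mm behind the grasp point.
Start: joints at [-1.329, 0.342, 1.524, -0, 1.275, -0.146], TCP at [0.199, -0.486, 0.235] pointing down, gripper open.
Joint ranges: [-2.53, 2.53], [-0.77, 2.02], [0.04, 2.7], [-1, 4.14], [0.28, 2.66], [-3.11, 3.11]. Speed limits (rad/s): [2.57, 2.57, 3.14, 3.14, 3.14, 3.14].

### API

Orientations are given as [roll, pitch, yaw] about the fixed x, y, z axes, in that order (R = Rz(yaw) Ry(pitch) Rx(roll)).
In Python, from cell import robot gives the robot as it stands. The module is installed in compiled form; this text tells all that it offers.
- The arm moves only by the shell command python3 -m jog 'ROWS' [FORCE]. ROWS is JSON, a list that holds one entry, the list of rows, each a list of 5 numbers: the gripper's target within -1 to 1 (fully open at 1, half-way at 0, shut at -1), then the shift along the tool's x, y, z in m, then the turn about the tool's z in rad. A call has 1 to 5 rows; each row is the pose to reach, as a shift and turn from the pose commanded when the call began, along the tool's axes at that moment; what a row does not reach only later rows make up. A row lasts 1/12 s, in which the tool goes at most 41.7 mm and 7.16 degrees, less where a joint would pass 70% of its speed; a pose out of reach is approached as far as the arm can. A call with a gripper value outside its range is refused whole. The fingers move at their own pace and stop on an object; FORCE is the grip in N (left out, the last holds). Time passes only in rows, so rows that repeat a pose let the fingers close. It gives the time, the measured TCP pose, the force, the opening and the grip force at its end, in the units of the state.
- robot.observe(): the state, without advancing time (a new reading comes with each control period).
- robot.read_camera(name): name is "side" or "top" or "wrist"; returns the picture (480x640x3 uint8, red, green, blue); there is no depth.
- robot.camera_model(name): a dict with "camera_matrix" (3x3 intrinsics, pixels), "position" and "attitude" of the camera in the world; the wrist camera has in their place "mount" (4x4, takes a point from camera to tool coordinates, whose origin is the TCP and whose axes are the flange's). Camera axes: x right, y down, z forward; pixel columns grow to the right and rows downward; lengths in m; the calibration is good to about 2 mm. The wrist camera is an equidistant fisheye: a pixel r from the principal point sees the ray r / f radians off the axis. A picture is of the moment at which its call begins: read the wrist's pose just before it. camera_model takes no time and is no camera call.
- robot.hand_in(): hands the job in; it is judged then, once.
The state is a dict: "time": time; "qpos": joint angles; "qvel": joint speeds; "joint_efforts": joint torques, N m; "tool_pos": TCP position; "tool_rot": TCP orientation; "contact_force": force on the tool from outside, world axes, zero at the start; "torque": the same for the moment, N m; "opening": finger opening in m; "grip_force": force on a finger pad.
Only numpy, scipy, OpenCV 4.12 (cv2) and the standard library are available. Lean on these libraries where they do the work, as an engineer would, in place of code of your own. Each camera call takes 0.05 s, during which the arm holds its last target. There are 200 camera calls.

## Working session

There is one attempt and no reset: what is moved stays moved. The work goes in short steps, Python scripts to look and compute and a shell command to move; the robot and the scene stay as the last step left them, time stands still between calls to the robot, and variables do not carry over. Pictures are saved under pics/ and viewed, at most 12 in all, crops included, and the job is handed in when it is done.

```bash
mkdir -p pics; ls; python3 - <<'E'
from cell import robot
import cv2,numpy as np
s=robot.observe();print(s)
for n in ("top","side","wrist"):
    im=robot.read_camera(n);cv2.imwrite(f"pics/{n}0.png",im[:,:,::-1]);m=robot.camera_model(n);print(n,m)
E
```

```text
pics
{'time': 0.0, 'qpos': array([-1.32899535e+00,  3.42701494e-01,  1.52505836e+00,  1.57076611e-06,
        1.27538200e+00, -1.46051564e-01]), 'qvel': array([-0.00055274, -0.00065271, -0.00076454,  0.00020041, -0.00058802,
       -0.00089784]), 'joint_efforts': array([ 2.30801488e-03, -4.31235623e+01, -2.44217205e+01,  7.20438897e-02,
        5.57907403e-02, -1.17971181e-04]), 'tool_pos': array([ 0.19845259, -0.48560461,  0.23404154]), 'tool_rot': array([-3.14006017e+00, -2.26944789e-04,  3.87851909e-01]), 'contact_force': array([0.12565719, 0.0147395 , 0.67862779]), 'torque': array([0.01920583, 0.04274578, 0.0073497 ]), 'grip_force': 0.0, 'opening': 0.09173611288339725}
top {'camera_matrix': array([[455.42876777,   0.        , 315.99784839],
       [  0.        , 455.42876777, 238.60589664],
       [  0.        ,   0.        ,   1.        ]]), 'position': array([ 0.40098288, -0.07602281,  1.01600147]), 'attitude': array([-2.97699304,  0.02657757, -1.60036583])}
side {'camera_matrix': array([[436.29232679,   0.        , 318.93523085],
       [  0.        , 436.29232679, 235.42251108],
       [  0.        ,   0.        ,   1.        ]]), 'position': array([ 0.34571874, -0.90617352,  0.47187139]), 'attitude': array([-2.02717681, -0.02326006, -0.23739953])}
wrist {'camera_matrix': array([[371.64829954,   0.        , 322.82591642],
       [  0.        , 371.64829954, 244.74264022],
       [  0.        ,   0.        ,   1.        ]]), 'mount': array([[ 9.75069205e-04, -9.52440654e-01, -3.04722577e-01,
         8.31327465e-02],
       [ 9.99999436e-01,  8.00541226e-04,  6.97685901e-04,
         1.46456108e-04],
       [-4.20561431e-04, -3.04723086e-01,  9.52440898e-01,
        -1.49608027e-01],
       [ 0.00000000e+00,  0.00000000e+00,  0.00000000e+00,
         1.00000000e+00]])}
```

View pics/top0.png

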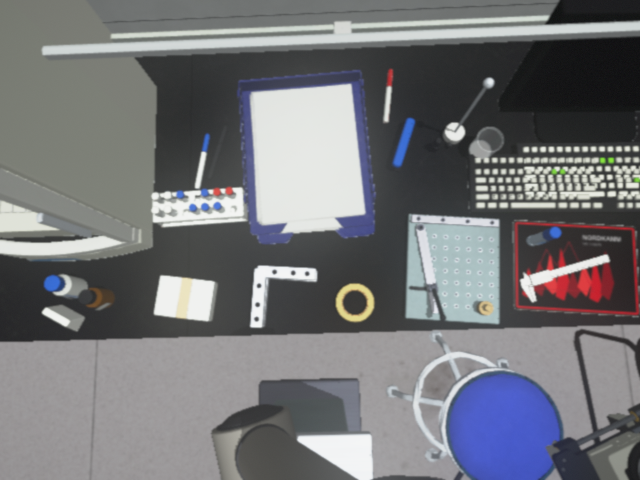

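View pics/side0.png

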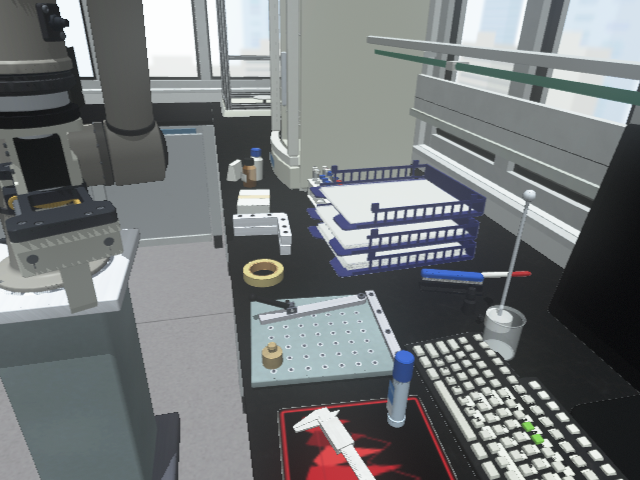

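The top view shows the stacked L at about (253–317, 267–327) and the carton at (185,298) to its left. The trays are behind. The jig is at (405–500, 215–322), with the fence leaning from (421,228) to (433,285), the lever on toward (440,318), and the brass weight at (485,308). The side view agrees. Next I'll measure these by ray casting.

```bash
cat > h.py <<'E'
from cell import robot
import cv2,numpy as np
from scipy.spatial.transform import Rotation as R
def rays(name,px,pose=None):
    m=robot.camera_model(name);K=m["camera_matrix"];px=np.atleast_2d(px).astype(float)
    d=(px-[K[0,2],K[1,2]])/K[0,0]
    if name!="wrist":
        return m["position"],np.c_[d,np.ones(len(d))]@R.from_euler("xyz",m["attitude"]).as_matrix().T
    r=np.linalg.norm(d,axis=1,keepdims=True)
    v=np.c_[d/np.maximum(r,1e-9)*np.sin(r),np.cos(r)]
    Rt=R.from_euler("xyz",pose["tool_rot"]).as_matrix();M=m["mount"]
    return pose["tool_pos"]+Rt@M[:3,3],v@M[:3,:3].T@Rt.T
def cast(name,px,z,pose=None):
    o,v=rays(name,px,pose);return (o+v*((z-o[2])/v[:,2])[:,None])[:,:2]
def project(name,P,pose=None):
    m=robot.camera_model(name);K=m["camera_matrix"];P=np.atleast_2d(P).astype(float)
    if name!="wrist":
        c=(P-m["position"])@R.from_euler("xyz",m["attitude"]).as_matrix();d=c[:,:2]/c[:,2:]
    else:
        Rt=R.from_euler("xyz",pose["tool_rot"]).as_matrix();M=m["mount"]
        c=((P-pose["tool_pos"])@Rt-M[:3,3])@M[:3,:3]
        n=np.linalg.norm(c[:,:2],axis=1,keepdims=True);d=c[:,:2]/n*np.arctan2(n,c[:,2:])
    return d*K[0,0]+[K[0,2],K[1,2]]
E
python3 - <<'E'
from h import *
im=cv2.imread("pics/top0.png");hsv=cv2.cvtColor(im,cv2.COLOR_BGR2HSV)
def quad(mask,box):
    m=np.zeros_like(mask);x0,y0,x1,y1=box;m[y0:y1,x0:x1]=mask[y0:y1,x0:x1]
    c=max(cv2.findContours(m,0,2)[0],key=cv2.contourArea);return c
gray=hsv[...,2];
c=quad(((gray>120)*255).astype(np.uint8),(235,250,330,340))
print("sq area",cv2.contourArea(c));p=cv2.approxPolyDP(c,4,True)[:,0];print(np.c_[p,cast("top",p,.048).round(4)])
c=quad(((gray>110)*255).astype(np.uint8),(395,205,508,330));r=cv2.boxPoints(cv2.minAreaRect(c));print("jig",np.c_[r.round(1),cast("top",r,.018).round(4)])
c=quad(((gray>110)*255).astype(np.uint8),(145,265,225,330));r=cv2.boxPoints(cv2.minAreaRect(c));print("carton",np.c_[r.round(1),cast("top",r,.034).round(4)])
print("tray front",cast("top",[[250,240],[375,236]],.16),cast("top",[[258,243],[290,243]],.05))
print("fence",cast("top",[[421,228],[433,285],[440,318]],.028), "brass",cast("top",[485,308],.05))
cv2.imwrite("pics/crop1.png",np.hstack([cv2.resize(im[205:330,395:510],None,fx=4,fy=4,interpolation=2),cv2.resize(im[250:335,240:325],None,fx=4,fy=4,interpolation=2)[:500] if 0 else np.pad(cv2.resize(im[250:335,240:325],None,fx=4,fy=4,interpolation=2),((0,160),(0,0),(0,0)))]))
E
```

```text
sq area 1497.0
[[ 3.150e+02  2.680e+02  4.991e-01 -5.100e-02]
 [ 2.580e+02  2.650e+02  5.095e-01  7.080e-02]
 [ 2.500e+02  3.260e+02  3.816e-01  8.880e-02]
 [ 2.630e+02  3.260e+02  3.808e-01  6.140e-02]
 [ 2.700e+02  2.770e+02  4.829e-01  4.540e-02]
 [ 3.160e+02  2.810e+02  4.713e-01 -5.240e-02]]
jig [[ 4.04500000e+02  3.20700012e+02  3.82400000e-01 -2.39000000e-01]
 [ 4.08299988e+02  2.13500000e+02  6.17200000e-01 -2.61900000e-01]
 [ 5.02799988e+02  2.16899994e+02  6.02100000e-01 -4.69500000e-01]
 [ 4.98899994e+02  3.24100006e+02  3.69500000e-01 -4.39000000e-01]]
carton [[1.52399994e+02 3.14899994e+02 4.10700000e-01 3.01500000e-01]
 [1.57600006e+02 2.73200012e+02 5.00200000e-01 2.92700000e-01]
 [2.17500000e+02 2.80700012e+02 4.79700000e-01 1.61200000e-01]
 [2.12300003e+02 3.22399994e+02 3.91100000e-01 1.71800000e-01]]
tray front [[ 0.54541618  0.06878972]
 [ 0.54503484 -0.16977822]] [[0.55683752 0.07013368]
 [0.55450834 0.0010869 ]]
fence [[ 0.58160791 -0.28572378]
 [ 0.45630364 -0.30297885]
 [ 0.38613214 -0.31275232]] brass [[ 0.40416898 -0.40181316]]
```

View pics/crop1.png

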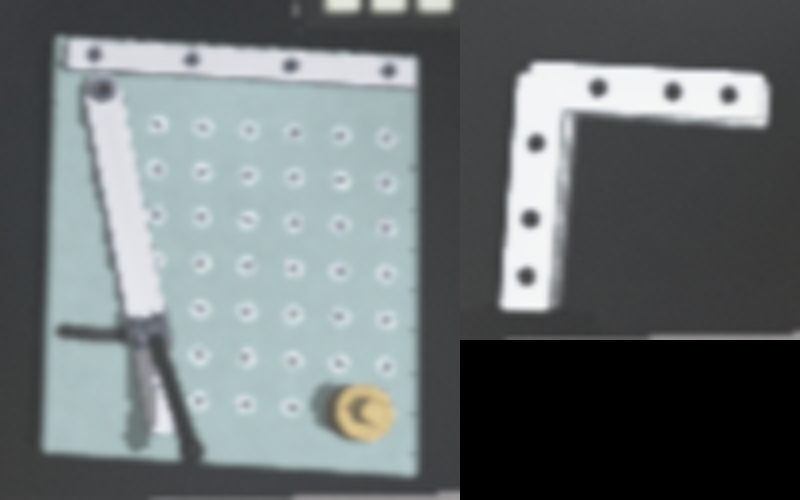

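The crop shows the jig's rail across the top and the fence leaning right, from its pivot at (100,90) to about (150,320). The raised lever reaches (195,455), with its shadow to the left, and a dark cross-piece sits at the hinge. Now I'll move above the stack and turn the tool so the camera faces the robot side.

```bash

python3 -m jog '[[[1,0.035,-0.033,0,0],[1,0.07,-0.067,0,0],[1,0.105,-0.10,0,0],[1,0.142,-0.135,0,0],[1,0.142,-0.135,0,0]]]'
python3 -m jog '[[[1,0.035,-0.033,0,0],[1,0.07,-0.067,0,0],[1,0.105,-0.10,0,0],[1,0.142,-0.135,0,0],[1,0.142,-0.135,0,0]]]'
python3 -m jog '[[[1,0.035,-0.033,0,0],[1,0.07,-0.067,0,0],[1,0.105,-0.10,0,0],[1,0.142,-0.135,0,0],[1,0.142,-0.135,0,0]]]'
for i in 1 2 3 4; do python3 -m jog '[[[1,0,0,0,-0.124],[1,0,0,0,-0.248],[1,0,0,0,-0.372],[1,0,0,0,-0.496],[1,0,0,0,-0.62]]]' ;done
python3 -m jog '[[[1,0,0,0,-0.124],[1,0,0,0,-0.14],[1,0,0,0,-0.14]]]'
python3 - <<'E'
from h import *
s=robot.observe();print(s['time'],s['tool_pos'],s['tool_rot'],s['qpos'])
im=robot.read_camera("wrist");cv2.imwrite("pics/w1.png",im[:,:,::-1])
E
```

```text
time: 0.57
tool_pos: [0.2793, -0.3042, 0.2345]
tool_rot: [-3.14, -0.0, 0.388]
contact_force: [0.4, -0.4, 1.1]
opening: 0.0919
grip_force: 0.0
time: 0.98
tool_pos: [0.3597, -0.1258, 0.2348]
tool_rot: [-3.141, -0.0, 0.389]
contact_force: [0.5, -0.5, -0.7]
opening: 0.0921
grip_force: 0.0
time: 1.4
tool_pos: [0.4404, 0.0531, 0.2347]
tool_rot: [-3.141, -0.001, 0.389]
contact_force: [0.6, -0.8, 0.3]
opening: 0.0917
grip_force: 0.0
time: 1.82
tool_pos: [0.4396, 0.0502, 0.2344]
tool_rot: [-3.141, 0.0, 1.014]
contact_force: [-0.3, -0.2, -0.3]
opening: 0.0917
grip_force: 0.0
time: 2.23
tool_pos: [0.4396, 0.05, 0.2345]
tool_rot: [-3.141, 0.0, 1.634]
contact_force: [0.0, -0.1, -0.7]
opening: 0.0918
grip_force: 0.0
time: 2.65
tool_pos: [0.4396, 0.05, 0.2345]
tool_rot: [-3.141, -0.0, 2.254]
contact_force: [-0.7, -0.4, -0.8]
opening: 0.0918
grip_force: 0.0
time: 3.07
tool_pos: [0.4396, 0.05, 0.2345]
tool_rot: [-3.141, -0.001, 2.874]
contact_force: [0.1, 0.4, 0.3]
opening: 0.0918
grip_force: 0.0
time: 3.32
tool_pos: [0.4396, 0.05, 0.2346]
tool_rot: [-3.142, -0.0, 3.005]
contact_force: [0.4, 1.1, 0.5]
opening: 0.0916
grip_force: 0.0
3.3167 [0.43964226 0.05000412 0.23455512] [-3.14151454e+00 -3.53324560e-04  3.00532288e+00] [-6.02462394e-02  1.90874925e-01  1.73411144e+00 -5.44214206e-05
  1.21696452e+00 -1.49475394e+00]
```

View pics/w1.png

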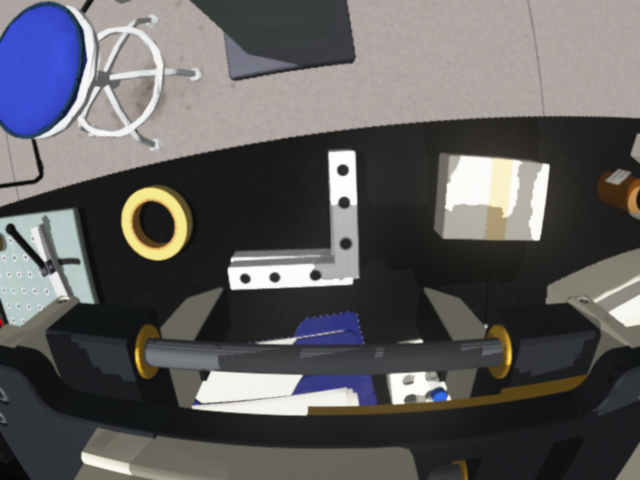

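The wrist view shows the top L with its upright arm at columns 329–357, rows 150–278, and its rail arm at rows 250–290, columns 230–357. The outer edges (right and bottom) are clean, so I'll fit those.

```bash
cat >> h.py <<'E'
def square_pose(im,s,box,z,thr=110):
    """outer edges of an L (right edge = +y face, bottom edge = +x face in wrist image)"""
    x0,y0,x1,y1,cx,cy=box   # region, and split: y-face rows<cy, x-face cols<cx
    g=cv2.GaussianBlur(im,(3,3),0).min(axis=2)>thr
    A=np.array([(x0+np.where(g[r,x0:x1])[0].max()+.5,r) for r in range(y0,cy) if g[r,x0:x1].any()])
    B=np.array([(c,y0+np.where(g[y0:y1,c])[0].max()+.5) for c in range(x0,cx) if g[y0:y1,c].any()])
    def fit(P):
        for _ in range(3):
            vx,vy,px,py=cv2.fitLine(P.astype(np.float32),cv2.DIST_HUBER,0,.01,.01).ravel()
            d=abs((P-[px,py])@[-vy,vx]);P=P[d<max(.0008,2*np.median(d))]
        return np.array([vx,vy]),np.array([px,py]),len(P)
    da,pa,na=fit(cast("wrist",A,z,s));db,pb,nb=fit(cast("wrist",B,z,s))
    if da[0]<0:da=-da
    if db[1]<0:db=-db
    ya=np.arctan2(da[1],da[0]);yb=np.arctan2(-db[0],db[1])
    t=np.linalg.solve(np.c_[da,-db],pb-pa);corner=pa+t[0]*da
    yaw=(ya+yb)/2;c,sn=np.cos(yaw),np.sin(yaw)
    return corner,ya,yb,np.array([[c,-sn],[sn,c]]),na,nb
E
python3 - <<'E'
from h import *
s=robot.observe();im=cv2.imread("pics/w1.png")
cor,ya,yb,M,na,nb=square_pose(im,s,(225,145,372,300,318,262),.048)
cor,ya,yb,M,na,nb=square_pose(im,s,(232,158,372,300,318,262),.048)
g=cor+M@[-.050,-.012]
print("corner",cor,ya,yb,na,nb,"centre",cor+M@[-.065,-.065],"grasp(15,53)",g)
pts=np.r_[[np.r_[cor+M@p,.048] for p in np.array([[0,0],[-.130,0],[-.130,-.024],[-.024,-.024],[-.024,-.130],[0,-.13]])]]
print(project("wrist",pts,s).round(0).tolist())
print(project("top",pts).round(0).tolist())
E
```

```text
corner [0.5094745  0.07536826] -0.09588368 -0.07998832 104 86 centre [0.43901719 0.01632788] grasp(15,53) [0.45861384 0.06780576]
[[358.0, 284.0], [354.0, 150.0], [328.0, 151.0], [333.0, 263.0], [226.0, 267.0], [229.0, 289.0]]
[[256.0, 265.0], [251.0, 327.0], [262.0, 327.0], [266.0, 277.0], [316.0, 280.0], [316.0, 268.0]]
```

```bash

python3 -m jog '[[[1,-0.0165,0.020,0,-0.048],[1,-0.0165,0.020,0.03,-0.048],[1,-0.0165,0.020,0.07,-0.048],[1,-0.0165,0.020,0.11,-0.048],[1,-0.0165,0.020,0.13,-0.048]]]'
python3 -m jog '[[[1,0,0,0.02,0],[1,0,0,0.04,0],[1,0,0,0.055,0],[1,0,0,0.0605,0],[1,0,0,0.0605,0]]]'
python3 - <<'E'
from h import *
s=robot.observe();print(s['time'],s['tool_pos'],s['tool_rot'],s['contact_force'])
im=robot.read_camera("wrist");cv2.imwrite("pics/w2.png",im[:,:,::-1])
E
```

```text
time: 3.78
tool_pos: [0.4565, 0.0677, 0.101]
tool_rot: [-3.141, -0.005, 3.053]
contact_force: [-0.4, -0.3, -0.8]
opening: 0.092
grip_force: 0.0
time: 4.2
tool_pos: [0.458, 0.0676, 0.0431]
tool_rot: [-3.141, -0.003, 3.054]
contact_force: [-0.6, -0.4, -0.7]
opening: 0.0916
grip_force: 0.0
4.2 [0.45799072 0.06759075 0.04310852] [-3.14130426e+00 -2.77121088e-03  3.05374790e+00] [-0.55738215 -0.37826469 -0.73818019]
```

View pics/w2.png

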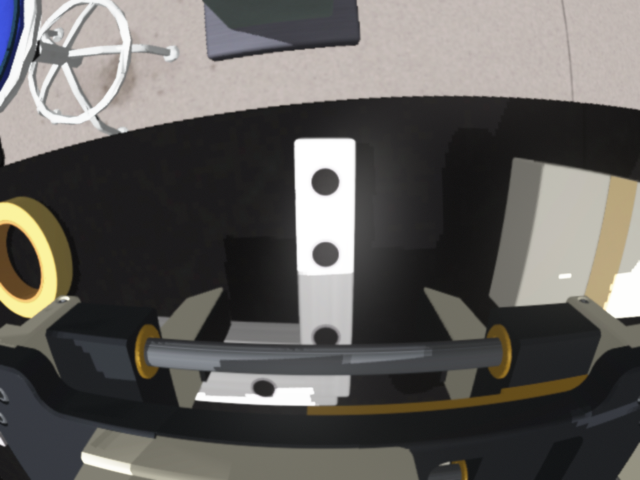

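The arm (columns 297–355) lies midway between the fingers (220 and 427). Close, then lift.

```bash

python3 -m jog '[[[-0.6,0,0,0,0],[-0.6,0,0,0,0],[-0.6,0,0,0,0],[-0.6,0,0,0,0],[-0.6,0,0,0,0]]]' 45
python3 -m jog '[[[-1,0,0,0,0],[-1,0,0,0,0],[-1,0,0,0,0],[-1,0,0,0,0],[-1,0,0,0,0]]]' 45
python3 -m jog '[[[-1,0,0,-0.01,0],[-1,0,0,-0.02,0],[-1,0,0,-0.03,0],[-1,0,0,-0.04,0],[-1,0,0,-0.05,0]]]' 45
python3 -m jog '[[[-1,0,0,-0.03,0],[-1,0,0,-0.06,0],[-1,0,0,-0.09,0],[-1,0,0,-0.09,0],[-1,0,0,-0.09,0]]]' 45
python3 - <<'E'
from h import *
s=robot.observe();print(s['time'],s['tool_pos'],s['tool_rot'],s['contact_force'],s['torque'])
im=robot.read_camera("side")
im2=robot.read_camera("wrist");cv2.imwrite("pics/w3.png",im2[:,:,::-1])
cv2.imwrite("pics/s3.png",np.hstack([cv2.resize(im[120:360,200:520,::-1],(400,300)),cv2.resize(im2[...,::-1],(400,300))]))
E
```

```text
time: 4.67
tool_pos: [0.459, 0.0676, 0.0447]
tool_rot: [-3.142, 0.001, 3.056]
contact_force: [-0.5, -0.0, -1.0]
opening: 0.0632
grip_force: 0.0
time: 5.08
tool_pos: [0.4588, 0.0676, 0.0442]
tool_rot: [-3.142, -0.0, 3.056]
contact_force: [-0.1, 0.3, 0.4]
opening: 0.0292
grip_force: 0.0
time: 5.5
tool_pos: [0.4581, 0.0676, 0.0941]
tool_rot: [-3.141, -0.002, 3.056]
contact_force: [-0.5, -0.2, -3.0]
opening: 0.0228
grip_force: 45.0
time: 5.92
tool_pos: [0.4592, 0.0677, 0.1849]
tool_rot: [3.141, 0.002, 3.056]
contact_force: [-0.5, -0.4, -4.1]
opening: 0.0225
grip_force: 45.0
5.9167 [0.45916571 0.06765201 0.18494447] [3.14142152e+00 2.38046982e-03 3.05577926e+00] [-0.54664304 -0.3980888  -4.13353622] [ 0.21907712 -0.12653025  0.01517317]
```

View pics/s3.png

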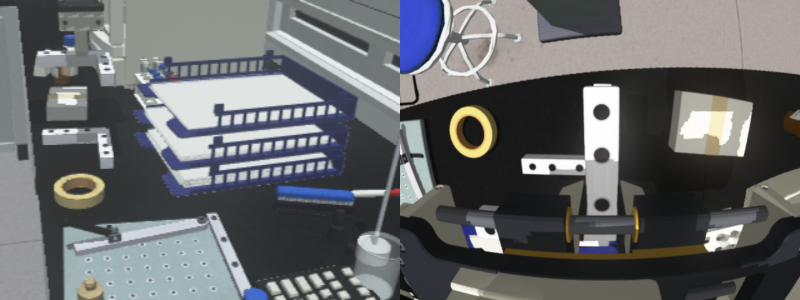

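The side crop shows only the upper square held, and the spare still flat on the bench. The fingers were still closing when the lift began, so I'll check the grip depth and tilt from the arm's end edges in the wrist view.

```bash
python3 - <<'E'
from h import *
s=robot.observe();im=cv2.imread("pics/w3.png")
g=cv2.GaussianBlur(im,(3,3),0).min(axis=2)
for r in (165,170,180,200,220,240,260,280):
    w=np.where(g[r,270:380]>110)[0]+270;print(r,w.min() if len(w) else None,w.max() if len(w) else None)
for c in (310,330): print(c,np.where(g[150:300,c]>110)[0].min()+150)
Rt=R.from_euler("xyz",s["tool_rot"]).as_matrix()
for zz in (-.006,-.003,0,.003,.006):   # top face, in tool z (toward tips positive): tips at +.008
    P=np.array([[.080,-.012,zz],[.080,.012,zz],[.03,-.012,zz],[.03,.012,zz]])
    print(zz,project("wrist",s["tool_pos"]+P@Rt.T,s).round(1).tolist())
s2=cv2.imread("pics/top0.png")
E
```

```text
165 293 351
170 293 351
180 293 351
200 294 350
220 294 350
240 295 350
260 270 349
280 296 348
310 150
330 150
-0.006 [[291.6, 136.4], [354.4, 136.5], [293.7, 259.9], [352.0, 260.0]]
-0.003 [[292.2, 136.3], [353.8, 136.3], [294.3, 257.5], [351.4, 257.5]]
0 [[292.8, 136.1], [353.1, 136.2], [294.8, 255.1], [350.9, 255.2]]
0.003 [[293.4, 136.0], [352.6, 136.1], [295.3, 252.8], [350.4, 252.9]]
0.006 [[294.0, 135.9], [352.0, 136.0], [295.7, 250.6], [350.0, 250.7]]
```

The arm's width in the image puts the top face about 3–4 mm beyond the TCP plane. That leaves only about 5 mm of overlap, so the grip is shallow. I'll set the square back down and regrip with a full closing wait.

```bash

python3 -m jog '[[[-1,0,0,0.03,0],[-1,0,0,0.065,0],[-1,0,0,0.10,0],[-1,0,0,0.12,0],[-1,0,0,0.125,0]]]' 45
python3 -m jog '[[[-1,0,0,0.002,0],[-1,0,0,0.004,0],[-1,0,0,0.005,0],[-1,0,0,0.005,0]]]' 45
python3 -m jog '[[[-1,0,0,0.001,0],[-1,0,0,0.002,0],[-1,0,0,0.003,0],[-1,0,0,0.003,0]]]' 45
```

```text
time: 6.43
tool_pos: [0.4548, 0.0676, 0.0544]
tool_rot: [-3.141, -0.011, 3.056]
contact_force: [-1.3, 0.6, -4.1]
opening: 0.0226
grip_force: 45.0
time: 6.77
tool_pos: [0.4595, 0.0676, 0.0551]
tool_rot: [3.142, 0.002, 3.056]
contact_force: [-0.3, -0.6, -4.0]
opening: 0.023
grip_force: 45.0
time: 7.1
tool_pos: [0.4592, 0.0676, 0.0517]
tool_rot: [-3.142, 0.001, 3.056]
contact_force: [-0.5, 0.9, 0.6]
opening: 0.0226
grip_force: 45.0
```

```bash

python3 -m jog '[[[0.0,0,0,0,0],[0.0,0,0,0,0],[0.0,0,0,0.003,0],[0.0,0,0,0.006,0],[0.0,0,0,0.0085,0]]]' 45
python3 -m jog '[[[0.0,0,0,0,0],[-1,0,0,0,0],[-1,0,0,0,0],[-1,0,0,0,0],[-1,0,0,0,0]]]' 50
python3 -m jog '[[[-1,0,0,0,0],[-1,0,0,0,0],[-1,0,0,0,0],[-1,0,0,0,0],[-1,0,0,0,0]]]' 50
python3 -m jog '[[[-1,0,0,0,0],[-1,0,0,-0.003,0],[-1,0,0,-0.012,0],[-1,0,0,-0.03,0],[-1,0,0,-0.05,0]]]' 50
python3 -m jog '[[[-1,0,0,-0.03,0],[-1,0,0,-0.07,0],[-1,0,0,-0.09,0],[-1,0,0,-0.09,0],[-1,0,0,-0.09,0]]]' 50
python3 - <<'E'
from h import *
s=robot.observe();print(s['tool_rot'],s['torque'])
im=robot.read_camera("wrist");cv2.imwrite("pics/w4.png",im[:,:,::-1])
im=im[...,::-1]
g=cv2.GaussianBlur(im,(3,3),0).min(axis=2)
for r in (165,180,200,220,240): w=np.where(g[r,270:380]>110)[0]+270;print(r,w.min(),w.max())
for c in (300,322,345): print(c,np.where(g[100:300,c]>170)[0].min()+100)
# spare square (lower) pose: visible corner/ends
im=robot.read_camera("top");cv2.imwrite("pics/t4.png",im[:,:,::-1])
E
```

```text
time: 7.52
tool_pos: [0.4587, 0.0676, 0.0423]
tool_rot: [-3.141, -0.0, 3.056]
contact_force: [-0.2, -0.1, 0.3]
opening: 0.0452
grip_force: 0.0
time: 7.93
tool_pos: [0.4589, 0.0676, 0.0428]
tool_rot: [-3.142, 0.0, 3.056]
contact_force: [0.4, 2.0, 0.3]
opening: 0.024
grip_force: 8.9
time: 8.35
tool_pos: [0.4589, 0.0676, 0.0428]
tool_rot: [-3.142, 0.0, 3.056]
contact_force: [-0.3, 0.1, 1.2]
opening: 0.0232
grip_force: 50.0
time: 8.77
tool_pos: [0.4577, 0.0676, 0.0929]
tool_rot: [-3.141, -0.003, 3.056]
contact_force: [0.5, -1.2, -3.5]
opening: 0.0237
grip_force: 50.0
time: 9.18
tool_pos: [0.4588, 0.0676, 0.1835]
tool_rot: [3.141, 0.002, 3.056]
contact_force: [-0.4, 0.4, -3.8]
opening: 0.0235
grip_force: 50.0
[3.14148762e+00 1.97201955e-03 3.05578305e+00] [ 0.25424671 -0.05165305 -0.06378343]
165 292 353
180 292 352
200 292 352
220 293 352
240 293 351
300 140
322 133
345 140
```

Now a solid grip: 12–13 mm overlap and the arm centred at columns 292–352. I'll carry the square past the trays to a spot right of the jig and look at the jig from there.

```bash

python3 -m jog '[[[-1,0,-0.01,-0.02,0],[-1,-0.003,-0.035,-0.04,0],[-1,-0.003,-0.065,-0.06,0],[-1,-0.003,-0.10,-0.065,0],[-1,-0.003,-0.135,-0.065,0]]]' 50
python3 -m jog '[[[-1,0,-0.035,0,0],[-1,0,-0.07,0,0],[-1,0,-0.105,0,0],[-1,0,-0.136,0,0],[-1,-0.01,-0.16,0,0]]]' 50
python3 -m jog '[[[-1,-0.013,-0.033,0,0],[-1,-0.026,-0.066,0,0],[-1,-0.039,-0.10,0,0],[-1,-0.05,-0.13,0,0],[-1,-0.05,-0.13,0,0]]]' 50
python3 -m jog '[[[-1,-0.013,-0.03,0,0],[-1,-0.026,-0.06,0,0],[-1,-0.04,-0.09,0,0],[-1,-0.04,-0.09,0,0],[-1,-0.04,-0.09,0,0]]]' 50
python3 - <<'E'
from h import *
s=robot.observe();print(s['tool_pos'],s['tool_rot'],s['torque'])
im=robot.read_camera("wrist");cv2.imwrite("pics/w5.png",im[:,:,::-1])
E
```

```text
time: 9.7
tool_pos: [0.45, -0.0682, 0.2475]
tool_rot: [3.142, -0.0, 3.057]
contact_force: [1.2, 0.6, -3.8]
opening: 0.0233
grip_force: 50.0
time: 10.12
tool_pos: [0.4441, -0.2292, 0.2454]
tool_rot: [3.14, -0.005, 3.054]
contact_force: [0.2, 1.0, -3.8]
opening: 0.0231
grip_force: 50.0
time: 10.53
tool_pos: [0.4848, -0.3663, 0.2436]
tool_rot: [3.141, -0.003, 3.052]
contact_force: [-0.4, 0.8, -4.0]
opening: 0.0237
grip_force: 50.0
time: 10.95
tool_pos: [0.5165, -0.4549, 0.243]
tool_rot: [3.137, -0.005, 3.054]
contact_force: [0.1, 0.9, -4.3]
opening: 0.0235
grip_force: 50.0
[ 0.51647443 -0.45493924  0.24301809] [ 3.13694606 -0.00510108  3.05408594] [ 0.22200795 -0.12787706 -0.01544279]
```

View pics/w5.png

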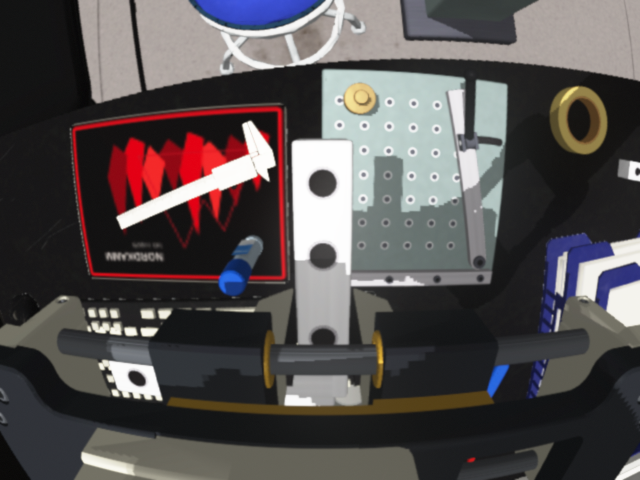

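The wrist view shows the jig clearly. The plate's left-hand (+y) edge runs from (508,85) to (493,282), its front edge lies at row ~75, and the rail strip is at rows 272–286, columns 352–492. The fence runs from its pivot at (479,262) to about (456,92), with the lever up near (470,90). I'll fit these edges.

```bash
cat >> h.py <<'E'
def line(P,tol=.0008):
    for _ in range(4):
        vx,vy,px,py=cv2.fitLine(P.astype(np.float32),cv2.DIST_HUBER,0,.01,.01).ravel()
        d=abs((P-[px,py])@[-vy,vx]);P=P[d<max(tol,2*np.median(d))]
    return np.array([vx,vy]),np.array([px,py]),len(P)
def edges(g,rng,lo,hi,rows=True,sign=1):
    """strongest signed step along each row (or column) between lo(i), hi(i)"""
    out=[]
    for i in rng:
        a,b=int(lo(i)),int(hi(i));v=(g[i,a:b] if rows else g[a:b,i]).astype(float)
        d=sign*(v[2:]-v[:-2]);k=d.argmax()
        if d[k]<12 or k in(0,len(d)-1):continue
        y0,y1,y2=d[k-1:k+2];k2=k+.5*(y0-y2)/(y0-2*y1+y2-1e-9)+1+a
        out.append((k2,i) if rows else (i,k2))
    return np.array(out)
E
python3 - <<'E'
from h import *
s=robot.observe();im=cv2.imread("pics/w5.png");g=cv2.GaussianBlur(cv2.cvtColor(im,cv2.COLOR_BGR2GRAY),(3,3),0)
L=lambda r:508-(r-85)*15/197
pe=edges(g,range(95,262),lambda r:L(r)-10,lambda r:L(r)+10,True,-1)
rf=edges(g,range(362,462),lambda c:264,lambda c:281,False,1)
fe=edges(g,range(335,440),lambda c:62,lambda c:82,False,1)
up=lambda d,k:d*np.sign(d[k])
d,p,n=line(cast("wrist",pe,.018,s));d=up(d,0);y1=np.arctan2(d[1],d[0]);pp=p;dp=d;print("plate +y edge",y1,n)
d,p,n=line(cast("wrist",rf,.028,s));d=up(d,1);y2=np.arctan2(-d[0],d[1]);pr=p;dr=d;print("rail face",y2,n)
d,p,n=line(cast("wrist",fe,.018,s));d=up(d,1);y3=np.arctan2(-d[0],d[1]);pf=p;print("front",y3,n)
yaw=np.average([y1,y2],weights=[2,1]);c,sn=np.cos(yaw),np.sin(yaw);M=np.array([[c,-sn],[sn,c]])
ax,ay=M.T@pr,M.T@pp
print("yaw",yaw,"depth rail-front (exp .210)",(M.T@(pr-pf))[0])
o=M@[ax[0]-.095,ay[1]-.100];cor=M@[ax[0],ay[1]-.035];print("origin",o,"corner",cor)
piv=o+M@[.083,.075];print("pivot proj",project("wrist",np.r_[piv,.028],s),project("top",np.r_[piv,.028]))
q=[np.r_[o+M@k,.018] for k in ([.115,.1],[-.115,.1],[-.115,-.1],[.115,-.1])];print("top proj",project("top",q).round(1).tolist())
# fence: left edge (=-y side) and right edge
C=lambda r:479-(262-r)*23/170
a=edges(g,list(range(95,125))+list(range(160,245)),lambda r:C(r)-16,lambda r:C(r)-2,True,1);d,p,n=line(cast("wrist",a,.028,s));d=up(d,0);print("fence -y edge angle rel jig",np.arctan2(d[1],d[0])-yaw,n)
b=edges(g,range(160,245),lambda r:C(r)+2,lambda r:C(r)+15,True,-1);d,p,n=line(cast("wrist",b,.028,s));d=up(d,0);print("fence +y edge",np.arctan2(d[1],d[0])-yaw,n)
E
```

```text
plate +y edge -0.08925876 158
rail face -0.090900145 63
front -0.08631332 105
yaw -0.0898058886329333 depth rail-front (exp .210) 0.21022786214302117
origin [ 0.49477605 -0.35299062] corner [ 0.59522275 -0.29677266]
pivot proj [[477.30564308 261.34569518]] [[420.92722787 226.85472221]]
top proj [[409.1, 213.0], [406.2, 317.5], [500.4, 323.2], [499.8, 217.8]]
fence -y edge angle rel jig 0.21586467574040097 113
fence +y edge 0.21722661207119626 65
```

The fits are consistent: jig yaw −0.090, corner (0.595, −0.297), fence 0.216 rad out of square. Next I'll go over the plate, 10 mm short of the rail and 42 mm short of the fence line.

```bash

python3 -m jog '[[[-1,-0.001,0.03,0,0.003],[-1,-0.003,0.06,0,0.003],[-1,-0.0045,0.09,0,0.003],[-1,-0.0045,0.1105,0.01,0.003],[-1,-0.0045,0.1105,0.03,0.003]]]' 50
python3 -m jog '[[[-1,0,0,0.03,0],[-1,0,0,0.06,0],[-1,0,0,0.09,0],[-1,0,0,0.11,0],[-1,0,0,0.113,0]]]' 50
python3 -m jog '[[[-1,0,0,0,0],[-1,0,0,0,0],[-1,0,0,0,0]]]' 50
python3 -m jog '[[[-1,0,0,0,0]]]'
```

```text
time: 11.42
tool_pos: [0.5325, -0.3393, 0.2204]
tool_rot: [-3.141, 0.004, 3.057]
contact_force: [0.7, -1.1, -4.9]
opening: 0.0236
grip_force: 50.0
time: 11.83
tool_pos: [0.5285, -0.3412, 0.1]
tool_rot: [3.136, -0.008, 3.054]
contact_force: [-0.7, 0.0, -3.6]
opening: 0.0233
grip_force: 50.0
time: 12.08
tool_pos: [0.5321, -0.345, 0.1069]
tool_rot: [-3.139, 0.003, 3.053]
contact_force: [-0.6, -0.9, -3.2]
opening: 0.0237
grip_force: 50.0
time: 12.17
tool_pos: [0.532, -0.3451, 0.1067]
tool_rot: [-3.14, 0.003, 3.053]
contact_force: [-0.6, -0.3, -2.5]
opening: 0.023
grip_force: 50.0
```

```bash

python3 -m jog '[[[-1,0,0,0.02,0],[-1,0,0,0.045,0],[-1,0,0,0.06,0],[-1,0,0,0.06,0],[-1,0,0,0.06,0]]]' 50
python3 -m jog '[[[-1,0,0,0.003,0.001],[-1,0,0,0.006,0.001],[-1,0,0,0.008,0.001],[-1,0,0,0.008,0.001],[-1,0,0,0.008,0.001]]]' 50
python3 -m jog '[[[-1,0,0,0,0],[-1,0,0,0,0]]]'
```

```text
time: 12.58
tool_pos: [0.5313, -0.3447, 0.0451]
tool_rot: [-3.142, -0.0, 3.053]
contact_force: [-0.2, 1.6, -2.9]
opening: 0.023
grip_force: 50.0
time: 13.0
tool_pos: [0.5314, -0.3447, 0.0371]
tool_rot: [-3.141, 0.0, 3.052]
contact_force: [0.4, 0.5, -4.3]
opening: 0.0237
grip_force: 50.0
time: 13.17
tool_pos: [0.5314, -0.3447, 0.037]
tool_rot: [-3.141, 0.0, 3.052]
contact_force: [-0.1, -0.3, -3.3]
opening: 0.0231
grip_force: 50.0
```

```bash

python3 -m jog '[[[-1,-0.003,0.004,-0.0012,0],[-1,-0.005,0.009,-0.0012,0],[-1,-0.006,0.014,-0.0012,0],[-1,-0.006,0.018,-0.0012,0],[-1,-0.006,0.022,-0.0012,0]]]' 55
python3 -m jog '[[[-1,0,0.004,0,0],[-1,0,0.008,0,0],[-1,0,0.012,0,0],[-1,0,0.015,0,0],[-1,0,0.017,0,0]]]' 55
python3 -m jog '[[[-1,0,0,0,0],[-1,0,0,0,0]]]'
python3 - <<'E'
from h import *
s=robot.observe();print(s['tool_pos'],s['tool_rot'],s['contact_force'],s['torque'])
im=robot.read_camera("top");cv2.imwrite("pics/t6.png",im[:,:,::-1])
im2=robot.read_camera("wrist");cv2.imwrite("pics/w6.png",im2[:,:,::-1])
im3=robot.read_camera("side");cv2.imwrite("pics/c6.png",np.hstack([im2[:360,240:640,::-1],cv2.resize(im3[240:400,230:410,::-1],(400,360))]))
E
```

```text
time: 13.58
tool_pos: [0.5392, -0.3231, 0.038]
tool_rot: [-3.14, -0.0, 3.053]
contact_force: [-1.5, -4.7, -4.2]
opening: 0.0232
grip_force: 55.0
time: 14.0
tool_pos: [0.5406, -0.3058, 0.0379]
tool_rot: [3.141, -0.0, 3.052]
contact_force: [-2.3, -3.0, -3.1]
opening: 0.0236
grip_force: 55.0
time: 14.17
tool_pos: [0.541, -0.3059, 0.0379]
tool_rot: [3.141, 0.0, 3.051]
contact_force: [-1.2, 0.3, -4.4]
opening: 0.0236
grip_force: 55.0
[ 0.5409668  -0.30586547  0.03794741] [3.14096402e+00 4.09739533e-04 3.05143506e+00] [-1.17484536  0.3336201  -4.44639049] [ 0.19687401 -0.12225806  0.08599552]
```

View pics/c6.png

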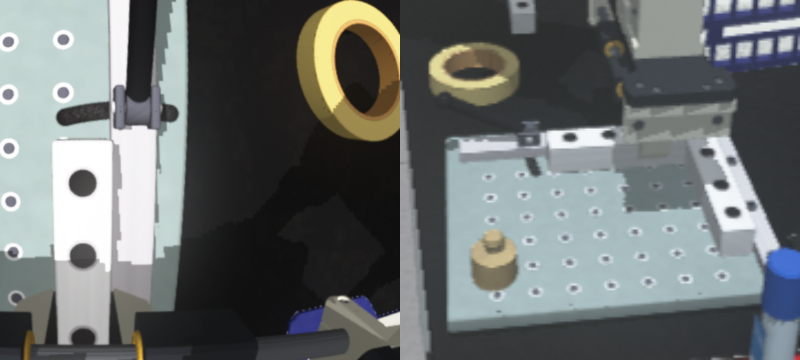

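The fence (columns 110–155) now runs parallel to the square's arm and the lever hinge is clear of the arm's end. The rail is a few mm ahead. Now press into the corner.

```bash

python3 -m jog '[[[-1,-0.001,0,0,0],[-1,-0.002,0,0,0],[-1,-0.003,0,0,0],[-1,-0.0035,0,0,0],[-1,-0.0035,0,0,0]]]' 60
python3 -m jog '[[[-1,-0.0005,0.0005,0,0],[-1,-0.001,0.001,0,0],[-1,-0.0015,0.0015,0,0],[-1,-0.0015,0.0015,0,0]]]'
```

```text
time: 14.73
tool_pos: [0.5426, -0.3063, 0.0377]
tool_rot: [3.141, -0.004, 3.052]
contact_force: [-6.4, 0.9, -0.7]
opening: 0.023
grip_force: 60.0
time: 15.07
tool_pos: [0.5427, -0.3062, 0.0377]
tool_rot: [-3.141, -0.006, 3.052]
contact_force: [-13.2, -4.1, 2.2]
opening: 0.0233
grip_force: 60.0
```

```bash

python3 -m jog '[[[-1,0.001,0.0005,0,0],[-1,0.001,0.001,0,0],[-1,0.001,0.001,0,0]]]'
python3 -m jog '[[[-1,0,0.0005,0,0],[-1,0,0.001,0,0],[-1,0,0.001,0,0]]]'
python3 - <<'E'
from h import *
s=robot.observe();print(s['tool_pos'],s['tool_rot'],s['contact_force'],s['torque'])
E
```

```text
time: 15.32
tool_pos: [0.5428, -0.3055, 0.0376]
tool_rot: [-3.14, -0.004, 3.051]
contact_force: [-8.8, -4.9, -2.2]
opening: 0.0237
grip_force: 60.0
time: 15.57
tool_pos: [0.5428, -0.3046, 0.0375]
tool_rot: [-3.14, -0.004, 3.051]
contact_force: [-8.1, -5.3, -3.6]
opening: 0.0233
grip_force: 60.0
[ 0.54284226 -0.30457618  0.03749163] [-3.14025702 -0.0039872   3.05132083] [-8.09856962 -5.26204641 -3.64394914] [-0.89995887  1.44336624 -0.18265447]
```

```bash
cat > fa.py <<'E'
from h import *
# fence angle relative to plate's +y edge, from the wrist picture; jig pose as measured earlier
yaw=-.0898;c,sn=np.cos(yaw),np.sin(yaw);M=np.array([[c,-sn],[sn,c]]);o=np.array([.49478,-.35299])
def fence_angle(tag):
    s=robot.observe();im=robot.read_camera("wrist");cv2.imwrite(f"pics/{tag}.png",im[:,:,::-1])
    g=cv2.GaussianBlur(cv2.cvtColor(im,cv2.COLOR_RGB2GRAY),(3,3),0)
    def along(y,z,x0,x1,w,sign):
        xs=np.linspace(x0,x1,2);pp=project("wrist",[np.r_[o+M@[x,y],z] for x in xs],s)
        f=lambda r:np.interp(r,*(pp[np.argsort(pp[:,1])][:,::-1].T))
        rr=sorted(pp[:,1]);e=edges(g,range(max(2,int(rr[0])),int(rr[1])),lambda r:f(r)-w,lambda r:f(r)+w,True,sign)
        P=(cast("wrist",e,z,s)-o)@M;d,p,n=line(P,.0004);d=d*np.sign(d[0]);return np.arctan2(d[1],d[0]),p,n
    a=along(.1,.018,-.06,.02,12,-1);b=along(.085,.028,-.035,.02,10,-1);b2=along(.085,.028,-.1,-.065,10,-1)
    print("plate",a,"\nfence +y edge",b,"\n beyond hinge",b2,"\nrel angle",b[0]-a[0]);return s
if __name__=="__main__":
    import sys;s=fence_angle(sys.argv[1]);print(s['time'],s['tool_pos'],s['contact_force'],s['torque'],s['tool_rot'])
E
python3 -m jog '[[[-1,0,0.0004,0,0],[-1,0,0.0008,0,0],[-1,0,0.0008,0,0]]]'
python3 fa.py w7
```

```text
time: 15.82
tool_pos: [0.5429, -0.3045, 0.0375]
tool_rot: [-3.139, -0.004, 3.051]
contact_force: [-8.5, -8.5, -3.8]
opening: 0.0233
grip_force: 60.0
plate (np.float32(-0.0012673608), array([-0.02093368,  0.09861698], dtype=float32), 166) 
fence +y edge (np.float32(-0.00035262314), array([-0.0037574 ,  0.08392055], dtype=float32), 121) 
 beyond hinge (np.float32(-0.0502444), array([-0.07040493,  0.08427735], dtype=float32), 23) 
rel angle 0.0009147376
15.8167 [ 0.54287557 -0.30450891  0.03751905] [-8.52642744 -8.49947232 -3.78101297] [-1.34373424  1.47048364 -0.21378702] [-3.13913065 -0.00373016  3.05130465]
```

The fence is square to within 0.001 rad, and the square has stopped against it with 8.5 N on both faces. Hold it for over a second.

```bash

for i in 1 2 3; do python3 -m jog '[[[-1,0,0,0,0],[-1,0,0,0,0],[-1,0,0,0,0],[-1,0,0,0,0],[-1,0,0,0,0]]]' | egrep 'force|pos'; done
# relieve most of the preload, settle onto the plate
python3 -m jog '[[[-1,0.001,-0.001,0,0],[-1,0.0015,-0.0012,0.0005,0],[-1,0.0015,-0.0012,0.001,0]]]'
```

```text
tool_pos: [0.5429, -0.3045, 0.0375]
contact_force: [-9.7, -8.7, -3.0]
grip_force: 60.0
tool_pos: [0.5429, -0.3045, 0.0375]
contact_force: [-9.1, -9.0, -3.1]
grip_force: 60.0
tool_pos: [0.5429, -0.3045, 0.0375]
contact_force: [-7.6, -8.3, -3.8]
grip_force: 60.0
time: 17.37
tool_pos: [0.5427, -0.3046, 0.0371]
tool_rot: [-3.14, -0.001, 3.051]
contact_force: [-6.7, -3.6, 0.5]
opening: 0.0234
grip_force: 60.0
```

```bash

python3 -m jog '[[[-1,0.0008,-0.0005,0,0],[-1,0.0008,-0.0005,0,0]]]' 
python3 -m jog '[[[0.1,0,0,0,0],[0.1,0,0,0,0],[0.1,0,0,0,0],[0.1,0,0,0,0],[0.1,0,0,0,0]]]' 
python3 -m jog '[[[0.1,0,0,-0.01,0],[0.1,0,0,-0.03,0],[0.1,0,0,-0.06,0],[0.1,0,0,-0.09,0],[0.1,0,0,-0.09,0]]]' 
python3 fa.py w8
```

```text
time: 17.53
tool_pos: [0.5427, -0.3046, 0.0372]
tool_rot: [-3.141, 0.001, 3.051]
contact_force: [-2.5, -3.5, -2.8]
opening: 0.0233
grip_force: 60.0
time: 17.95
tool_pos: [0.543, -0.3037, 0.0372]
tool_rot: [-3.141, 0.001, 3.052]
contact_force: [1.1, -0.3, -0.4]
opening: 0.049
grip_force: 0.0
time: 18.37
tool_pos: [0.5455, -0.3058, 0.1343]
tool_rot: [-3.136, 0.01, 3.052]
contact_force: [1.0, -0.2, 1.9]
opening: 0.0509
grip_force: 0.0
plate (np.float32(-0.0015485046), array([-0.02348124,  0.09858667], dtype=float32), 110) 
fence +y edge (np.float32(-0.002920268), array([-0.00860981,  0.08384616], dtype=float32), 79) 
 beyond hinge (np.float32(-0.032734763), array([-0.07728749,  0.08420749], dtype=float32), 40) 
rel angle -0.0013717635
18.3667 [ 0.54552688 -0.30576812  0.13430543] [ 1.04970158 -0.16510604  1.92565036] [ 0.06687475 -0.15547431 -0.00773975] [-3.13552654  0.01008708  3.05208506]
```

View pics/w8.png

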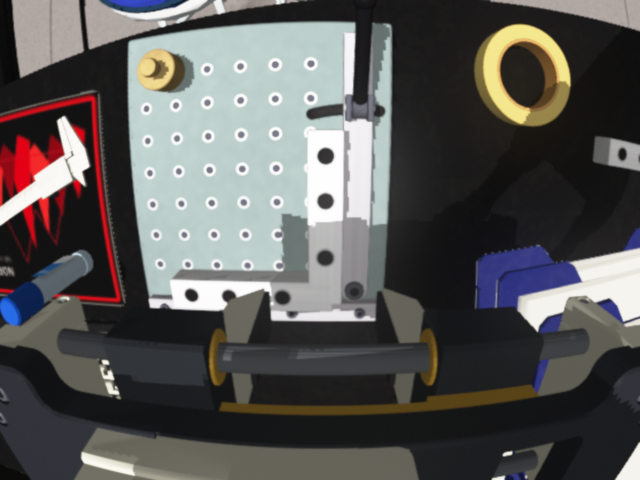

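The square lies seated against rail and fence. The fence is square (–0.001 rad) and the lever still stands up from its hinge at (362,105). Now to the ball end with the fingers closed.

```bash

python3 -m jog '[[[-1,0.03,0.004,0,0],[-1,0.06,0.008,0,0],[-1,0.09,0.012,0,0],[-1,0.12,0.016,0,0],[-1,0.15,0.02,0,0]]]' 20
python3 -m jog '[[[-1,0.0096,0.0013,0,0],[-1,0.0096,0.0013,0,0],[-1,0.0096,0.0013,0,0],[-1,0.0096,0.0013,0,0],[-1,0.0096,0.0013,0,0]]]'
python3 - <<'E'
from fa import *
s=robot.observe();print(s['tool_pos'],s['tool_rot'],(s['tool_pos'][:2]-o)@M,s['opening'])
im=robot.read_camera("side");cv2.imwrite("pics/s9.png",im[:,:,::-1])
im2=robot.read_camera("wrist");cv2.imwrite("pics/w9.png",im2[:,:,::-1])
cv2.imwrite("pics/c9.png",np.hstack([im2[60:420,140:540,::-1],cv2.resize(im[180:405,160:410,::-1],(400,360))]))
E
```

```text
time: 18.83
tool_pos: [0.3933, -0.2695, 0.1264]
tool_rot: [3.141, -0.001, 3.052]
contact_force: [-0.3, -0.1, -0.1]
opening: 0.022
grip_force: 0.0
time: 19.25
tool_pos: [0.3868, -0.2688, 0.1269]
tool_rot: [-3.141, 0.001, 3.052]
contact_force: [0.4, 0.5, -0.8]
opening: 0.0007
grip_force: 0.0
[ 0.38679851 -0.26883777  0.12686445] [-3.14106386e+00  7.83631893e-04  3.05237948e+00] [-0.11509311  0.07412944] 0.0007068314843144221
```

View pics/c9.png

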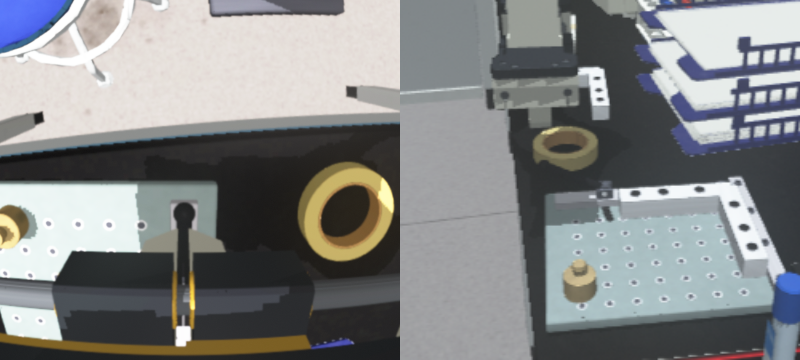

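The ball end is at crop (184,213), full image (324,273), in line with the finger plane. I'll cast that to check it sits under the fingertips, using the height that lever geometry allows.

```bash
python3 - <<'E'
from fa import *
s=robot.observe()
for a in (.42,.5,.6):
    z=.035+.072*np.sin(a);b=(cast("wrist",[324,273],z,s)[0]-o)@M
    print(a,z,"seen",b,"geom x",.083-.133-.072*np.cos(a))
t=s['tool_pos']-[0,0,.008];print(project("wrist",t,s))
E
```

```text
0.42 0.06435875262028905 seen [-0.11202173  0.07510508] geom x -0.11574240370248619
0.5 0.06951863877950262 seen [-0.1141137   0.07508748] geom x -0.11318594445610684
0.6 0.07565425808444254 seen [-0.11660127  0.07506654] geom x -0.10942416427349684
[[322.79755406 308.99091415]]
```

```bash

python3 -m jog '[[[-1,0.003,0.001,0.01,0],[-1,0.003,0.001,0.025,0],[-1,0.003,0.001,0.037,0],[-1,0.003,0.001,0.037,0]]]' 20
python3 -m jog '[[[-1,0,0,0.003,0],[-1,0,0,0.006,0],[-1,0,0,0.009,0],[-1,0,0,0.012,0],[-1,0,0,0.015,0]]]'
python3 -m jog '[[[-1,0,0,0.003,0],[-1,0,0,0.006,0],[-1,0,0,0.009,0],[-1,0,0,0.012,0],[-1,0,0,0.014,0]]]'
python3 -m jog '[[[-1,0,0,0.002,0],[-1,0,0,0.004,0],[-1,0,0,0.006,0],[-1,0,0,0.008,0],[-1,0,0,0.008,0]]]'
```

```text
time: 19.68
tool_pos: [0.3821, -0.2662, 0.0879]
tool_rot: [3.139, -0.003, 3.052]
contact_force: [-0.9, 0.3, 0.7]
opening: 0.0003
grip_force: 0.0
time: 20.1
tool_pos: [0.3827, -0.2672, 0.075]
tool_rot: [-3.141, 0.0, 3.052]
contact_force: [-2.0, -0.9, 2.7]
opening: 0.0006
grip_force: 1.1
time: 20.52
tool_pos: [0.3826, -0.267, 0.0605]
tool_rot: [3.142, -0.0, 3.052]
contact_force: [-2.0, -0.1, 2.5]
opening: 0.0005
grip_force: 1.2
time: 20.93
tool_pos: [0.3827, -0.2671, 0.0526]
tool_rot: [3.142, -0.0, 3.052]
contact_force: [-1.2, -0.5, 1.4]
opening: 0.0007
grip_force: 0.7
```

```bash
python3 - <<'E'
from fa import *
im=robot.read_camera("side");cv2.imwrite("pics/s10.png",im[:,:,::-1])
im2=robot.read_camera("wrist");cv2.imwrite("pics/w10.png",im2[:,:,::-1])
cv2.imwrite("pics/c10.png",np.hstack([cv2.resize(im2[130:400,200:440,::-1],(400,450)),cv2.resize(im[190:310,205:310,::-1],(394,450),interpolation=cv2.INTER_CUBIC)]))
E
```

```text
(no output)
```

View pics/c10.png

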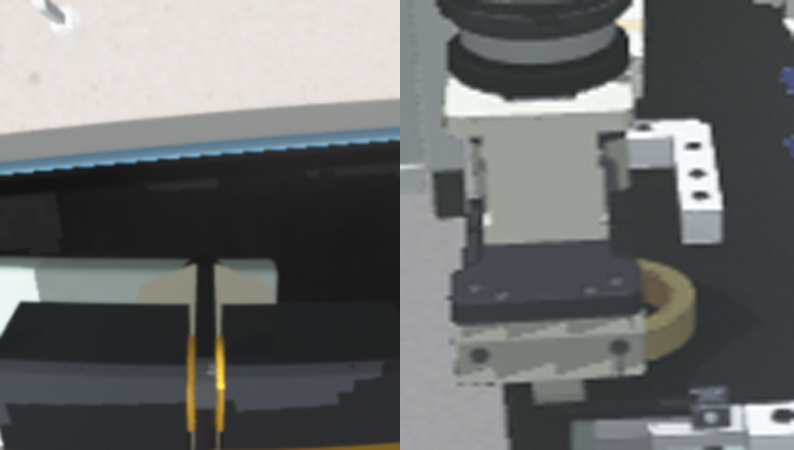

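The view can't decide it: the fingers hide the ball, and the finger tips show at (205,262). The hinge at (710,405) is in place in the side crop. I'll go by force and keep pressing in small steps until it rises.

```bash

for i in 1 2; do python3 -m jog '[[[-1,0,0,0.001,0],[-1,0,0,0.002,0],[-1,0,0,0.002,0]]]' | egrep 'pos|force'; done
```

```text
tool_pos: [0.3829, -0.2673, 0.0516]
contact_force: [-1.9, 1.6, 10.1]
grip_force: 4.9
tool_pos: [0.3829, -0.2675, 0.0505]
contact_force: [-4.7, 2.2, 20.5]
grip_force: 10.1
```

```bash

python3 -m jog '[[[-1,0,0,0,0],[-1,0,0,0,0],[-1,0,0,-0.02,0],[-1,0,0,-0.05,0],[-1,0,0,-0.08,0]]]' | egrep 'pos|force'
python3 -m jog '[[[-1,0,0,0,0],[-1,0,0,0,0]]]' | egrep 'pos|force'
python3 - <<'E'
from fa import *
s=robot.observe();im=robot.read_camera("wrist");cv2.imwrite("pics/w11.png",im[:,:,::-1])
g=cv2.cvtColor(im,cv2.COLOR_RGB2GRAY)
for a in (0,.1,.25,.5): print(a,project("wrist",np.r_[o+M@[-.05-.072*np.cos(a),.075],.035+.072*np.sin(a)],s).round(1))
print(project("wrist",s['tool_pos']-[0,0,.008],s))
for r in range(215,312,6): print(r,g[r,290:360:4])
E
```

```text
tool_pos: [0.3824, -0.2666, 0.1294]
contact_force: [0.7, -0.5, -0.4]
grip_force: 0.0
tool_pos: [0.3836, -0.2679, 0.1304]
contact_force: [-0.5, -0.9, -0.1]
grip_force: 0.0
0 [[323.5 245. ]]
0.1 [[323.5 248.8]]
0.25 [[323.5 256.8]]
0.5 [[323.4 276.1]]
[[322.84155294 308.94066233]]
215 [32 33 34 34 43 45 43 42 47 47 45 46 47 46 47 47 46 46]
221 [31 32 32 33 33 34 34 34 35 35 44 45 46 45 42 42 42 41]
227 [32 34 33 32 33 33 34 33 34 33 34 34 35 36 34 34 34 33]
233 [32 33 33 34 33 33 35 35 35 35 35 33 35 35 35 35 33 33]
239 [36 36 35 35 34 34 34 33 34 33 31 34 33 34 34 34 34 33]
245 [109 108 107 107 107 106  54  35  42  37  34  94 103 102 101 102  97  33]
251 [151 150 150 150 149 149 133  37  37  36  51 148 146 146 144 147 142  36]
257 [151 150 150 150 148 149 146  37  38  36  80 148 147 146 146 146 140  35]
263 [152 151 150 150 150 133 123  38  39  38  69 124 147 146 146 148 138  32]
269 [149 149 150 151 150 166 187  41  39  38 107 187 146 148 149 149 139  31]
275 [151 150 150 150 151 163 187  41  40  39 112 187 146 148 148 148 135  33]
281 [150 149 151 150 150 162 187  41  39  39 114 186 144 146 146 145 130  32]
287 [152 151 151 151 150 159 184  44  39  39 124 186 146 148 148 149 123  31]
293 [153 154 153 150 143 142 141  68  39  37 140 140 140 142 146 148 117  32]
299 [146 143 143 142 142 142 141  63  38  37 139 140 139 139 139 139 136  80]
305 [143 143 142 142 142 142 142  55  38  38 132 139 139 138 139 138 138 138]
311 [130 131 131 131 130 130 138  49  38  36 127 129 128 128 127 126 126 125]
```

The rod now lies along the fence with its ball at row ~245, which matches the flat projection (0 rad → 245, 0.1 → 249). So the lever is flat. Back over the square to check the fence and regrasp.

```bash

python3 -m jog '[[[0.1,-0.03,-0.004,0,0],[0.1,-0.06,-0.008,0,0],[0.1,-0.09,-0.012,0,0],[0.1,-0.12,-0.017,0,0],[0.1,-0.15,-0.021,0,0]]]' | egrep 'pos|force'
python3 -m jog '[[[0.1,-0.0118,-0.0013,0,0],[0.1,-0.0118,-0.0013,0,0],[0.1,-0.0118,-0.0013,0,0],[0.1,-0.0118,-0.0013,0,0]]]' | egrep 'pos|force|open'
python3 fa.py w12
python3 - <<'E'
from fa import *
s=robot.observe();im=cv2.imread("pics/w12.png");g=cv2.GaussianBlur(im,(3,3),0).min(axis=2)
# square arm top face (z .042): left and right edges, in jig frame
print("tcp jig",(s['tool_pos'][:2]-o)@M)
gg=cv2.GaussianBlur(cv2.cvtColor(im,cv2.COLOR_BGR2GRAY),(3,3),0)
p=project("wrist",[np.r_[o+M@[x,.041],.042] for x in (-.02,.03)],s);print(p)
f=lambda r:np.interp(r,p[:,1],p[:,0])
e=edges(gg,range(int(p[0,1]),int(p[1,1])),lambda r:f(r)-9,lambda r:f(r)+9,True,1);d,q,n=line((cast("wrist",e,.042,s)-o)@M,.0004);print("arm inner edge",d,q,n)
E
```

```text
tool_pos: [0.5309, -0.3012, 0.1269]
contact_force: [-0.3, -1.6, 1.0]
grip_force: 0.0
tool_pos: [0.5405, -0.3032, 0.1275]
contact_force: [-0.7, -0.3, 0.3]
opening: 0.0497
grip_force: 0.0
plate (np.float32(-0.001222337), array([-0.02019945,  0.0986905 ], dtype=float32), 112) 
fence +y edge (np.float32(-0.0027413995), array([-0.00627611,  0.08384302], dtype=float32), 80) 
 beyond hinge (np.float32(-0.01587438), array([-0.08956417,  0.08411334], dtype=float32), 48) 
rel angle -0.0015190624
22.9167 [ 0.54045139 -0.30315318  0.12751981] [-0.68480234 -0.30485808  0.28028796] [ 0.11368302 -0.1083878   0.01455249] [ 3.14009786e+00 -2.85287478e-03  3.05173339e+00]
tcp jig [0.04110929 0.05352134]
[[303.00148708 163.74229287]
 [303.87245324 239.33661293]]
arm inner edge [ 0.9999973  -0.00230883] [0.00263693 0.04037544] 51
```

```bash

python3 -m jog '[[[0.1,-0.002,-0.001,0.02,0],[0.1,-0.002,-0.001,0.05,0],[0.1,-0.002,-0.001,0.08,0],[0.1,-0.002,-0.001,0.086,0],[0.1,-0.002,-0.001,0.086,0]]]' | egrep 'pos|force'
python3 -m jog '[[[0.1,0,0,0.002,0],[0.1,0,0,0.004,0],[0.1,0,0,0.004,0]]]' | egrep 'pos|force'
```

```text
tool_pos: [0.5417, -0.3041, 0.041]
contact_force: [0.0, 0.6, 0.1]
grip_force: 0.0
tool_pos: [0.5444, -0.3055, 0.0405]
contact_force: [0.2, -0.7, -0.4]
grip_force: 0.0
```

```bash

python3 -m jog '[[[0.1,0.0015,0.0005,0.0015,0],[0.1,0.0015,0.0005,0.003,0],[0.1,0.0015,0.0005,0.003,0]]]' | egrep 'pos|force'
python3 -m jog '[[[-1,0,0,0,0],[-1,0,0,0,0],[-1,0,0,0,0],[-1,0,0,0,0],[-1,0,0,0,0]]]' 40 | egrep 'pos|force|open'
python3 -m jog '[[[-1,0,0,0,0],[-1,0,0,0,0],[-1,0,0,0,0],[-1,0,0,0,0],[-1,0,0,0,0]]]' 50
```

```text
tool_pos: [0.5424, -0.3045, 0.0365]
contact_force: [-1.5, 0.1, 1.6]
grip_force: 0.7
tool_pos: [0.5426, -0.3048, 0.0365]
contact_force: [1.4, 3.5, 6.0]
opening: 0.0234
grip_force: 40.7
time: 24.72
tool_pos: [0.5426, -0.3048, 0.0365]
tool_rot: [-3.141, 0.001, 3.052]
contact_force: [-0.0, 0.5, 5.0]
opening: 0.0236
grip_force: 50.8
```

```bash

python3 -m jog '[[[-1,0.001,-0.001,-0.001,0],[-1,0.002,-0.002,-0.006,0],[-1,0.002,-0.002,-0.02,0],[-1,0.002,-0.002,-0.04,0],[-1,0.002,-0.002,-0.07,0]]]' 50| egrep 'pos|force'
python3 -m jog '[[[-1,0.01,0,-0.03,0],[-1,0.03,0,-0.06,0],[-1,0.06,0,-0.085,0],[-1,0.09,0,-0.095,0],[-1,0.115,0.015,-0.095,0]]]' | egrep 'pos|force'
python3 -m jog '[[[-1,0,0.035,0,0],[-1,0,0.07,0,0],[-1,0,0.105,0,0],[-1,0,0.14,0,0],[-1,0,0.175,0,0]]]' | egrep 'pos|force'
python3 -m jog '[[[-1,0,0.035,0,0],[-1,0,0.07,0,0],[-1,0,0.105,0,0],[-1,0,0.14,0,0],[-1,0,0.155,0,-0.004]]]' | egrep 'pos|force'
python3 -m jog '[[[-1,0,0.012,0,0],[-1,0,0.020,0,0],[-1,0,0.020,0,0],[-1,0,0.020,0,0]]]'
python3 - <<'E'
from h import *
s=robot.observe();print(s['tool_pos'],s['tool_rot'])
im=robot.read_camera("wrist");cv2.imwrite("pics/w13.png",im[:,:,::-1])
t=cv2.imread("pics/t4.png")
g=cv2.cvtColor(im,cv2.COLOR_RGB2GRAY)
for r in range(180,300,8): print(r,g[r,150:420:10])
cor=np.array([.50947,.07537]);yaw=-.087;c,sn=np.cos(yaw),np.sin(yaw);M=np.array([[c,-sn],[sn,c]])
for p in ([0,-.13],[-.024,-.13],[-.024,-.024],[-.13,0],[-.13,-.024]): print(p,project("wrist",np.r_[cor+M@p,.024],s).round(1))
E
```

```text
tool_pos: [0.538, -0.305, 0.1034]
contact_force: [0.2, 0.1, -4.2]
grip_force: 50.0
tool_pos: [0.4258, -0.2831, 0.2033]
contact_force: [0.1, -0.3, -3.6]
grip_force: 50.0
tool_pos: [0.4417, -0.1051, 0.2006]
contact_force: [1.0, 0.4, -4.4]
grip_force: 50.0
tool_pos: [0.4557, 0.0511, 0.2006]
contact_force: [-0.3, 0.8, -3.2]
grip_force: 50.0
time: 26.72
tool_pos: [0.458, 0.0674, 0.2006]
tool_rot: [-3.141, -0.001, 3.056]
contact_force: [0.1, -0.6, -3.2]
opening: 0.0233
grip_force: 50.0
[0.45797322 0.06740636 0.20063526] [-3.14104613e+00 -7.48784227e-04  3.05630411e+00]
180 [ 77  23  24  26  23  23  24  24  23  24  24  27  27  31  35 254  92  59
  62 250 252  57  49  45  40  40  42]
188 [ 85  16  23  23  23  24  23  24  24  22  25  28  29  30  36 254 132  62
  66 252 251  59  52  45  40  38  41]
196 [225  59  23  24  24  24  23  24  24  25  24  27  29  32  38 254 254 120
 220 254 250  60  53  46  41  37  42]
204 [226  75  24  24  24  25  24  25  25  25  26  27  29  35  41 254 254 254
 254 254 250  62  53  46  41  42  42]
212 [227  75  24  24  25  24  24  24  24  29  25  28  31  37  43 254 2
[... 645 characters left out ...]
117 247  39 253 246  44 253 253 253  58 251 148  67
  61 247 232  50  44  38  33  29  27]
268 [ 24  24  25  25  24  44 252 252 252 252 240 173 175 175 131 181 186  94
 139 183 222  47  42  37  31  28  26]
276 [ 23  24  25  25  24  25  24  26  28  31  36  35  35  38  43 180 185 183
 184 181 146  44  39  34  30  26  24]
284 [ 24  24  25  23  24  26  25  27  29  30  35  37  38  44  47 179 183 182
 183 180 129  45  39  36  29  29  22]
292 [ 25  23  24  24  25  25  25  26  29  30  32  36  39  74 106 178 181 181
 182 178 121 104  45  36  33  30  22]
[0, -0.13] [[203.  272.6]]
[-0.024, -0.13] [[200.5 249.4]]
[-0.024, -0.024] [[310.4 249.9]]
[-0.13, 0] [[337.6 133.6]]
[-0.13, -0.024] [[309.9 133.5]]
```

The spare's rail arm shows at rows 249–272 with its end at column ~201, which matches the prediction, so it hasn't moved. Lower the square onto it.

```bash

python3 -m jog '[[[-1,-0.0008,0,0.03,0],[-1,-0.0008,0,0.065,0],[-1,-0.0008,0,0.10,0],[-1,-0.0008,0,0.13,0],[-1,-0.0008,0,0.14,0]]]' 50| egrep 'pos|force'
python3 -m jog '[[[-1,0,0,0.005,0],[-1,0,0,0.01,0],[-1,0,0,0.013,0],[-1,0,0,0.013,0],[-1,0,0,0.013,0]]]' | egrep 'pos|force'
python3 -m jog '[[[-1,0,0,0.001,0],[-1,0,0,0.002,0],[-1,0,0,0.003,0],[-1,0,0,0.003,0]]]' | egrep 'pos|force'
```

```text
tool_pos: [0.4565, 0.0664, 0.0572]
contact_force: [-1.8, 0.3, -3.4]
grip_force: 50.0
tool_pos: [0.4597, 0.0675, 0.0487]
contact_force: [-0.1, -0.5, -3.6]
grip_force: 50.0
tool_pos: [0.459, 0.0676, 0.045]
contact_force: [0.5, -0.2, -3.6]
grip_force: 50.0
```

```bash

python3 -m jog '[[[-1,0,0,0.001,0],[-1,0,0,0.002,0],[-1,0,0,0.0025,0],[-1,0,0,0.0025,0]]]' | egrep 'pos|force'
python3 -m jog '[[[-1,0,0,0.0005,0],[-1,0,0,0.0005,0]]]' | egrep 'pos|force'
```

```text
tool_pos: [0.459, 0.0676, 0.0424]
contact_force: [-0.6, -1.0, -2.6]
grip_force: 50.0
tool_pos: [0.459, 0.0676, 0.0424]
contact_force: [-1.8, -1.3, 4.3]
grip_force: 50.0
```

Contact. Release, rise, and check.

```bash

python3 -m jog '[[[0.2,0,0,0,0],[0.2,0,0,0,0],[0.2,0,0,0,0],[0.2,0,0,0,0],[0.2,0,0,0,0]]]' | egrep 'pos|force|open'
python3 -m jog '[[[0.2,0,0,-0.01,0],[0.2,0,0,-0.04,0],[0.2,0,0,-0.075,0],[0.2,0,0,-0.11,0],[0.2,0,0,-0.15,0]]]' | egrep 'pos|force'
python3 -m jog '[[[0.2,0.02,-0.018,-0.04,0],[0.2,0.02,-0.018,-0.04,0],[0.2,0.02,-0.018,-0.04,0],[0.2,0.02,-0.018,-0.04,0],[0.2,0.02,-0.018,-0.04,0]]]'
python3 - <<'E'
from h import *
s=robot.observe();im=robot.read_camera("wrist");cv2.imwrite("pics/w14.png",im[:,:,::-1])
c0=np.array([.50947,.07537]);p=project("wrist",np.r_[c0,.048],s)[0].astype(int);e=project("wrist",np.r_[c0+[-.13,.012],.048],s)[0].astype(int);f=project("wrist",np.r_[c0+[-.011,-.13],.048],s)[0].astype(int);print(p,e,f)
print(square_pose(im,s,(f[0]+8,e[1]+8,p[0]+14,p[1]+12,p[0]-40,p[1]-22),.048)[:3],"before: .5095 .0754 -.096 -.080")
# top camera: compare stack and jig areas with the start picture
t=robot.read_camera("top");cv2.imwrite("pics/t14.png",t[:,:,::-1]);t0=cv2.imread("pics/t4.png");a=cv2.imread("pics/top0.png")
b=cv2.imread("pics/t14.png")
def blob(i,box,lo,hi):
    x0,y0,x1,y1=box;m=cv2.inRange(cv2.cvtColor(i[y0:y1,x0:x1],cv2.COLOR_BGR2HSV),lo,hi);M=cv2.moments(m,True);return M['m10']/M['m00']+x0,M['m01']/M['m00']+y0,M['m00']
for n,box,lo,hi in (("carton",(145,265,225,330),(0,0,150),(180,255,255)),("brass",(472,295,500,320),(12,90,90),(35,255,255))): print(n,blob(a,box,lo,hi),blob(b,box,lo,hi))
E
```

```text
tool_pos: [0.4592, 0.0676, 0.0419]
contact_force: [0.0, -0.0, 0.2]
opening: 0.052
grip_force: 0.0
tool_pos: [0.4581, 0.0676, 0.1928]
contact_force: [0.5, -0.8, -0.8]
grip_force: 0.0
time: 29.68
tool_pos: [0.4371, 0.0516, 0.2303]
tool_rot: [-3.142, -0.003, 3.056]
contact_force: [0.2, -0.5, 0.3]
opening: 0.055
grip_force: 0.0
[353 290] [357 155] [222 289]
(array([0.51176393, 0.07432886], dtype=float32), np.float32(-0.09592567), np.float32(-0.08888014)) before: .5095 .0754 -.096 -.080
carton (184.29217391304348, 297.87695652173915, 2300.0) (187.77045454545456, 288.2568181818182, 3520.0)Traceback (most recent call last):
  File "<stdin>", line 10, in <module>
  File "<stdin>", line 9, in blob
ZeroDivisionError: float division by zero
```

The square is back within about 2 mm and 0.01 rad. One last look at the clamped fence before handing in.

```bash

python3 -m jog '[[[0.2,-0.005,-0.035,0,0],[0.2,-0.01,-0.07,0,0],[0.2,-0.02,-0.105,0,0],[0.2,-0.03,-0.14,0,0],[0.2,-0.04,-0.175,0,0]]]' | egrep pos
python3 -m jog '[[[0.2,-0.01,-0.035,0,0],[0.2,-0.02,-0.07,0,0],[0.2,-0.03,-0.105,0,0],[0.2,-0.04,-0.14,0,0],[0.2,-0.05,-0.17,0,0]]]' | egrep pos
python3 -m jog '[[[0.2,0,-0.03,0,0],[0.2,0,-0.03,0,0],[0.2,0,-0.03,0,0],[0.2,0,-0.03,0,0]]]'
python3 fa.py w15
python3 - <<'E'
from fa import *
s=robot.observe();im=cv2.imread("pics/w15.png");g=cv2.cvtColor(im,cv2.COLOR_BGR2GRAY)
for a in (0,.1,.25,.5): print(a,project("wrist",np.r_[o+M@[-.05-.072*np.cos(a),.075],.035+.072*np.sin(a)],s).round(1))
p=project("wrist",np.r_[o+M@[-.122,.075],.035],s)[0].astype(int)
for r in range(p[1]-12,p[1]+22,3): print(r,g[r,p[0]-20:p[0]+21:3])
hs=cv2.inRange(cv2.cvtColor(im,cv2.COLOR_BGR2HSV),(12,90,90),(35,255,255));q=project("wrist",np.r_[.40417,-.40181,.045],s)[0].astype(int)
w=hs[max(0,q[1]-25):q[1]+25,max(0,q[0]-25):q[0]+25];yy,xx=np.nonzero(w);print("brass expect",q,"seen",xx.mean()+max(0,q[0]-25),yy.mean()+max(0,q[1]-25))
t=robot.read_camera("top")[:,:,::-1]
for i in (cv2.imread("pics/top0.png"),t):
    m=cv2.inRange(cv2.cvtColor(i[268:330,148:224].copy(),cv2.COLOR_BGR2HSV),(0,0,150),(180,255,255));k=cv2.moments(m,True);print("carton",k['m10']/k['m00'],k['m01']/k['m00'],k['m00'])
E
```

```text
tool_pos: [0.4624, -0.1277, 0.2306]
tool_pos: [0.4976, -0.3022, 0.23]
time: 30.95
tool_pos: [0.4949, -0.3291, 0.2305]
tool_rot: [3.14, -0.002, 3.056]
contact_force: [0.3, 0.2, -0.0]
opening: 0.0552
grip_force: 0.0
plate (np.float32(0.00059354986), array([-0.01450836,  0.0987348 ], dtype=float32), 78) 
fence +y edge (np.float32(0.0032208732), array([-0.01182108,  0.08377177], dtype=float32), 52) 
 beyond hinge (np.float32(-0.009228847), array([-0.08669938,  0.08430893], dtype=float32), 32) 
rel angle 0.0026273234
30.95 [ 0.4949238  -0.32911264  0.2304816 ] [ 0.28396597  0.21849249 -0.04406244] [ 0.06276064 -0.2031059  -0.00429304] [ 3.13965766e+00 -2.05275702e-03  3.05570396e+00]
0 [[378.8  91.3]]
0.1 [[380.   90.9]]
0.25 [[381.8  91.7]]
0.5 [[384.9  97.5]]
79 [33 36 37 35 34 35 35 35 33 35 37 37 37 37]
82 [32 32 34 33 34 37 35 34 35 36 37 37 37 36]
85 [32 33 35 35 35 36 33 35 33 35 35 35 35 35]
88 [33 35 36 35 36 32 38 45 39 34 36 36 38 38]
91 [33 33 34 34 35 32 40 51 40 34 38 38 38 38]
94 [33 34 35 35 35 32 36 38 37 30 33 37 39 39]
97 [34 34 35 36 38 37 39 57 39 31 31 33 40 39]
100 [166 161 153 144 134 102  40  59  40  46  49  56  59  55]
103 [219 218 219 217 215 178  40  60  40 105 141 207 203 202]
106 [219 217 217 218 217 177  41  60  41 105 172 213 214 215]
109 [219 218 218 218 212 175  42  60  42 103 209 214 214 214]
112 [219 218 217 226 249 235  43  58  42 150 194 214 215 216]
brass expect [233 130] seen 231.77849462365592 134.41935483870967
carton 36.29217391304348 29.87695652173913 2300.0
carton 35.61148801447309 29.281772953414745 2211.0
```

Fence is square and the lever ball is at its flat position (379,91). The carton and brass weight are in place. Handing in.

```bash
python3 -c "
from cell import robot
print(robot.hand_in())"
```

```text
the job is handed in; nothing more can be done
None
```

The job is handed in at about 31 s, but no verdict came back: by my last measurements the fence is within 0.003 rad of square with the lever clamped flat, the upper square is back on its mate within about 2 mm, and the carton and brass weight have not moved.

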